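Centre the wobbly antenna on the turntable

ROBOT

A 6-joint arm with a two-finger parallel gripper is mounted at the origin on the work surface. World frame = base frame: x ahead of the robot, y to its left, z up, the work surface at z = 0. Lengths are in m, angles in degrees, forces in N, time in s.
With the tool pointing down it reaches from about 0.275 to 0.75 m from the base axis. Payload 10.2 kg.
Tool frame: the origin (TCP) lies on the centre line of the jaws, within the pads' length; the fingertips stand 25 mm ahead of it and the grasp point (between the pads) lies 6 mm ahead of it (r.tip_extent is the distance from the TCP to the fingertips, in m); x points along the fingers, y is the direction in which the jaws open and shut, and the axes are right-handed (so a half turn about x gives the same grasp; the last joint's range is limited). The gripper opens to 88 mm and grips with 3 to 60 N. Pads are 18 mm wide; open, the fingers measure 123 mm over their backs; the gripper's body (75 mm by 187 mm) begins 45 mm behind the grasp point.
Start: joints at [-79.721, 17.928, 85.812, -0, 76.261, -12.8], TCP at [0.206, -0.483, 0.264] pointing down, gripper open.
Joint ranges: [-168.41, 168.41], [-55.51, 124.54], [10.69, 146.95], [-70.63, 250.63], [1, 178], [-165.06, 165.06]. Speed limits (degrees/s): [136.94, 136.94, 172.46, 180, 180, 180].

INTERFACE

Orientations are given as a 3x3 rotation matrix whose columns are the frame's x, y, z axes.
In Python, from plant import r gives the robot as it stands. The module is installed in compiled form; this text tells all that it offers.
- The arm moves only by the tool servo_tool, never from a script. Its argument "series" is a list of rows, each a list of 7 numbers: the finger opening in cm, from 0 to 8.81, then the shift along the tool's x, y, z in cm, then the turn, a rotation vector about the tool's x, y, z in rad. In form: [[fingers, dx, dy, dz, rx, ry, rz], ...]. A call has 1 to 10 rows; each row shifts and turns the commanded pose from where the row before left it, along the tool's axes as they then stand; what a row does not reach is not made up. A row lasts 1/10 s, in which the tool goes at most 50 mm and 8.59 degrees, less where a joint would pass 70% of its speed; a pose out of reach is approached as far as the arm can. A call with a gripper value outside its range is refused whole. The fingers move at their own pace and stop on an object; "force" is the grip in N (left out, the last holds). Time passes only in rows, so rows that do not move let the fingers close. It gives the time, the measured TCP pose, the force and the opening at its end, in the units of the state.
- r.sense(): the state, without advancing time (a new reading comes with each control period).
- r.grab_frame(name): name is "side" or "top" or "wrist"; returns (picture, depth): 480x640x3 uint8, red, green, blue; 480x640 float32, m along the optical axis (not along the pixel's ray), 0 where there is no reading.
- r.camera_model(name): a dict with "fx", "fy", "cx", "cy" (pixels), "R" (3x3) and "t" (3): a world point X has camera coordinates R X + t. Camera axes: x right, y down, z forward; pixel columns grow to the right and rows downward; lengths in m; the calibration is good to about 2 mm. The wrist camera is an equidistant fisheye: a pixel r from the principal point sees the ray r / f radians off the axis. A picture is of the moment at which its call begins: read the wrist's pose just before it. camera_model takes no time and is no camera call; for the wrist camera it gives the pose at the moment of the call.
- r.hand_in(): hands the job in, once; it reports no verdict.
The state is a dict: "t": time; "joint_pos": joint angles; "joint_velocities": joint speeds; "joint_efforts": joint torques, N m; "tcp_pos": TCP position; "orientation": TCP orientation; "ft_force": force on the tool from outside, world axes, zero at the start; "torque": the same for the moment, N m; "width": opening from 0.0 (shut) to 1.0 (fully open).
Only numpy, scipy, OpenCV 4.12 (cv2) and the standard library are available. Lean on these libraries where they do the work, as an engineer would, in place of code of your own. Each camera call takes 0.05 s, during which the arm holds its last target. There are 200 camera calls.

TASK

The small antenna stands off-centre on the turntable: nudge its foot with light taps of a fingertip until the foot stands inside the circle printed in the middle of the platter, then take the hand away. The antenna must stay upright on the platter and must not be gripped, lifted, struck hard or toppled; leave everything else on the bench where it is.

Things in the scene. Friction and masses are not known exactly. Their poses are not given: they have to be found in the camera images.
- antenna: Small antenna, 52 mm tall, 250 g: two brass cones tip to tip (40 mm wide) on a round aluminium foot. Stands loose and off-centre on the platter; wobbly: the foot rests on a flat of 28 mm diameter and flares to a belt of 52 mm diameter, its widest part, 8 to 14 mm up. Pushed slowly at the belt it slides upright; pushed high or struck it topples. Origin: centre of its underside; z up its axis.
- platter_centre (a point): Centre of the top of the turntable's flat white platter, 55 mm above the bench. Platter 124 mm in diameter, 15 mm thick, no rim, on a grey drum 140 mm in diameter; fixed, does not turn. A thin black circle (inner radius 34 mm) is printed around this point. z up.
- adapter: coaxial adapter, steel, stepped cylinder standing on end, 22 mm diameter, 40 mm tall, near the turntable. Not part of the job. Origin: on its underside, z up.
- dummy_load: dark finned cylinder (RF load) standing on end, 38 mm diameter, 50 mm tall with its steel connector, near the turntable. Not part of the job. Origin: on its underside, z up.
- jar: small clear jar with black cap, 36 mm diameter, 45 mm tall, near the turntable. Not part of the job. Origin: on its underside, z up.
- screwdriver: screwdriver, 170 mm long, lying on the bench to the right. Not part of the job. Origin: on its underside, x along it.
- wrench: wrench, 150 mm long, lying on the bench to the left. Not part of the job. Origin: on its underside, x along it.
- mug: white mug, 78 mm diameter, 90 mm tall, standing at the far left. Not part of the job. Origin: on its underside, z up.
- parts_tray: grey parts tray 140 x 90 x 30 mm with three compartments, standing at the far right. Not part of the job. Origin: on its underside, z up.
Not all that is in view belongs to the job. Several things have the shape of the antenna; the one meant has the colours described above. Leave any orange or turquoise look-alike of the part that bears platter_centre alone.

How it is judged (in metres and radians):
At the end, for the whole second after the job is handed in: The antenna stands upright (within 0.06 rad) and at rest on the platter, its axis within 8 mm of the platter's centre, so that its belt lies inside the printed circle (horizontal distance between antenna and platter_centre below 0.008 m and angle between antenna's own z axis and vertical below 0.06 rad and z of antenna in the frame of platter_centre between -0.003 and 0.003 m and linear speed of antenna below 0.01 m/s and angular speed of antenna below 0.1 rad/s); the robot touches nothing.
It fails at once if the antenna topples (tilts beyond 0.4 rad) (angle between antenna's own z axis and vertical above 0.4 rad).
It fails at once if the antenna falls off the platter (z of antenna in the frame of platter_centre below -0.012 m).
It fails at once if the antenna is lifted (12 mm or more above the platter) (z of antenna in the frame of platter_centre above 0.012 m).
It fails at once if the antenna is gripped or struck hard (contact with the robot above 15 N) (contact force between any of the fingers, the arm and antenna above 15 N).
It fails at once if another thing on the bench is displaced by more than 20 mm (distance of any of adapter, dummy_load, jar, screwdriver, wrench, mug, parts_tray from where it was at the start of the episode above 0.02 m).
It also fails if it takes over 45 s, if anything falls off the work surface, if the arm or the gripper's body presses on something with over 40 N, if the wrist force passes 120 N, or if a joint passes its speed limit or range.

## Working session

There is one attempt and no reset: what is moved stays moved. The work goes in short steps, Python scripts to look and compute and a tool call to move; the robot and the scene stay as the last step left them, time stands still between calls to the robot, and variables do not carry over. Pictures are saved under pics/ and viewed, about 8 in all and at most 12, crops included, and the job is handed in when it is done.

Besides the shell and the picture viewer there is one more tool, called after "Request:" in YAML: its name, and indented under it one key for each argument. servo_tool: Moves the arm, as the interface text tells. Its arguments: {"type":"object","properties":{"series":{"type":"array","items":{"type":"array","items":{"type":"number"}}},"force":{"type":"number"}},"required":["series"]}

```bash
mkdir -p pics; python3 - <<'E'
from plant import r
import cv2,numpy as np
s=r.sense();print(s['t'],s['tcp_pos'],s['orientation'],s['width'],s['ft_force'])
for n in('top','side'):
    p,d=r.grab_frame(n);np.savez(f'{n}0.npz',p=p,d=d);cv2.imwrite(f'pics/{n}0.png',p[:,:,::-1]);c=r.camera_model(n);print(n,c)
E
```

```text
0.0 [ 0.20575252 -0.48277301  0.26320076] [[-2.23539472e-04  3.91983716e-01 -9.19972128e-01]
 [ 1.20959417e-03 -9.19971372e-01 -3.91983688e-01]
 [-9.99999243e-01 -1.20041675e-03 -2.68491302e-04]] 0.9962769312752862 [ 0.21953908  0.6405081  -0.13722092]
top {'fx': 452.586183672273, 'fy': 452.586183672273, 'cx': 314.3769757626678, 'cy': 243.9967896192215, 'R': array([[ 0.00148874, -0.99973677,  0.02289504],
       [-0.99054891, -0.0046144 , -0.13708236],
       [ 0.13715192, -0.02247458, -0.99029503]]), 't': array([-0.00935579,  0.55164258,  0.87427953])}
side {'fx': 520.4201447063592, 'fy': 520.4201447063592, 'cx': 323.43491135832636, 'cy': 236.17182149741555, 'R': array([[-0.71388941, -0.70001136, -0.01860147],
       [-0.51726858,  0.54505681, -0.65980777],
       [ 0.47201179, -0.46140782, -0.75120416]]), 't': array([0.36746029, 0.32878484, 0.86444406])}
```

View pics/top0.png

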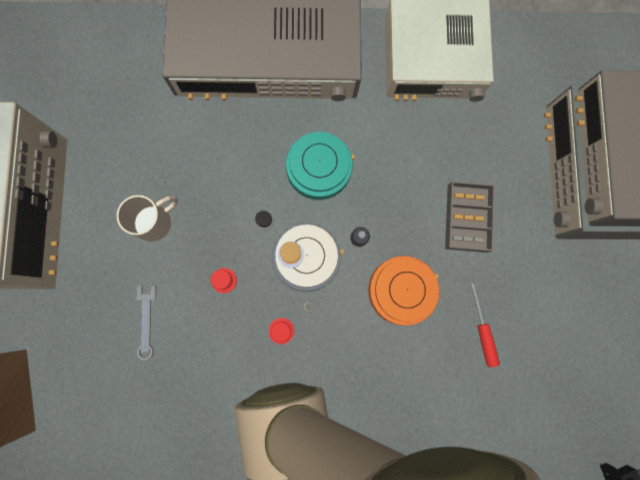

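View pics/side0.png

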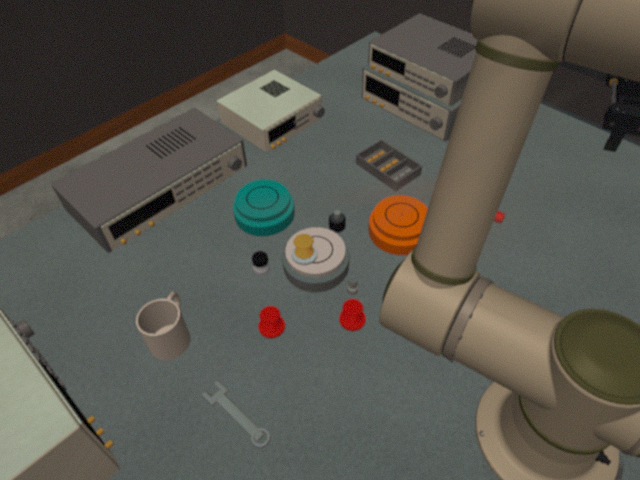

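Candidates for the antenna in the top view are brass on the white platter (290,252), red at (224,281) and red at (281,331). The turntables are white (307,256), turquoise (320,163) and orange (405,290). I choose the brass antenna on the white platter and check it in a close crop.

```bash
cat > h.py <<'E'
import numpy as np,cv2
from plant import r
def ray(c,u,v,z):  # world point at height z
    d=c['R'].T@np.array([(u-c['cx'])/c['fx'],(v-c['cy'])/c['fy'],1]);o=-c['R'].T@c['t']
    return o+d*(z-o[2])/d[2]
def proj(c,X):
    q=c['R']@np.asarray(X)+c['t'];return c['fx']*q[0]/q[2]+c['cx'],c['fy']*q[1]/q[2]+c['cy']
E
python3 - <<'E'
from h import *
f=np.load('top0.npz');p=f['p'];x0,y0=260,210
a=cv2.resize(p[y0:y0+90,x0:x0+120,::-1],None,fx=6.6,fy=6.6,interpolation=cv2.INTER_CUBIC)
cv2.imwrite('pics/crop0.png',a)
c=r.camera_model('top')
for n,u,v,z in[('platter',307,256,.055),('ant',290,252,.105),('jar',263,219,.045),('dummy',360,236,.05),('adapter',310,307,.04),('red1',224,281,.05),('red2',281,331,.05)]:print(n,ray(c,u,v,z))
E
```

```text
platter [0.52538586 0.007222   0.055     ]
ant [0.52716607 0.03917962 0.105     ]
jar [0.60097062 0.09589473 0.045     ]
dummy [ 0.56658327 -0.09859077  0.05      ]
adapter [0.42586048 0.000831   0.04      ]
red1 [0.47604643 0.16951676 0.05      ]
red2 [0.37979845 0.05694061 0.05      ]
```

View pics/crop0.png

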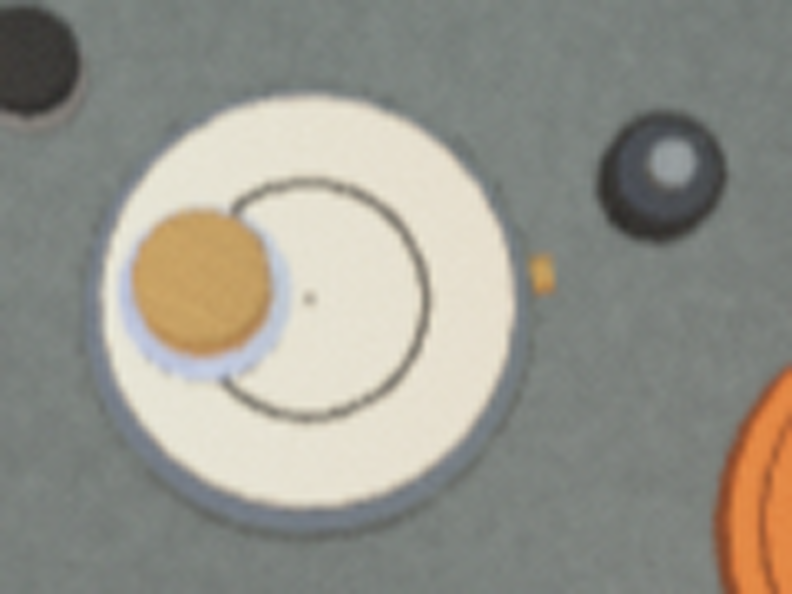

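The crop shows the brass antenna with its pale aluminium foot near crop (203,285), and the platter dot at (309,298). The choice holds: a red look-alike isn't brass, and the platter is white. The foot has to move mostly in -y. First I turn the tool so that its z axis points along world -y and its y axis along +x.

```bash
python3 - <<'E'
from h import *
c=r.camera_model('top');g=lambda x,y:((x+.5)/6.6-.5+260,(y+.5)/6.6-.5+210)
for n,x,y,z in[('dot',309,298,.055),('platter ell',310,301.5,.055),('anttop',202,281,.107),('belt L',120,292,.066),('belt R',290,285,.066),('belt bot',207,383,.066)]:print(n,ray(c,*g(x,y),z)[:2])
c=r.camera_model('side')
for n,u,v,z in[('ell',316,254.5,.055)]:print(n,ray(c,u,v,z)[:2])
E
```

```text
dot [0.52790415 0.00842577]
platter ell [0.52685383 0.00812312]
anttop [0.52664385 0.03877715]
belt L [0.52819633 0.06415422]
belt R [0.5304831  0.01410091]
belt bot [0.50141726 0.03831923]
ell [0.51471381 0.02012284]
```

Request:
servo_tool:
  series:
    - [0,0,0,0,-0.146,0,0]
    - [0,0,0,0,-0.146,0,0]
    - [0,0,0,0,-0.146,0,0]
    - [0,0,0,0,-0.146,0,0]
    - [0,0,0,0,-0.146,0,0]
    - [0,0,0,0,-0.146,0,0]
    - [0,0,0,0,-0.146,0,0]
    - [0,0,0,0,-0.146,0,0]
    - [0,0,0,0,0,0,0]

```text
t: 1.0
tcp_pos: [0.2058, -0.4829, 0.2634]
orientation: [[-0.0, 1.0, 0.001], [0.001, 0.001, -1.0], [-1.0, -0.0, -0.001]]
ft_force: [0.7, -0.1, 0.2]
width: 0.206
```

Request:
servo_tool:
  series:
    - [0,0,2.3,-4.24,0,0,0]
    - [0,0,2.3,-4.24,0,0,0]
    - [0,0,2.3,-4.24,0,0,0]
    - [0,0,2.3,-4.24,0,0,0]
    - [0,0,2.3,-4.24,0,0,0]
    - [0,0,2.3,-4.24,0,0,0]
    - [0,0,2.3,-4.24,0,0,0]

```text
t: 1.7
tcp_pos: [0.3672, -0.1843, 0.2638]
orientation: [[0.0, 1.0, -0.005], [-0.0, -0.005, -1.0], [-1.0, 0.0, 0.0]]
ft_force: [1.2, -0.2, 0.2]
width: 0.004
```

Request:
servo_tool:
  series:
    - [0,0,2.3,-4.24,0,0,0]
    - [0,0,2.3,-4.24,0,0,0]
    - [0,0,2.3,-4.24,0,0,0]
    - [0,0,2.3,-4.24,0,0,0]
    - [0,0,2.3,-4.24,0,0,0]
    - [0,0,2.3,-4.24,0,0,0]
    - [0,0,2.3,-4.24,0,0,0]
    - [0,0,0,0,0,0,0]

```text
t: 2.5
tcp_pos: [0.5288, 0.1147, 0.2628]
orientation: [[-0.001, 1.0, 0.001], [0.001, 0.001, -1.0], [-1.0, -0.001, -0.001]]
ft_force: [0.5, -0.1, -0.8]
width: 0.001
```

```bash
python3 - <<'E'
from h import *
s=r.sense();print(s['t'],s['tcp_pos'],s['orientation'],s['width'],s['ft_force'])
p,d=r.grab_frame('side');q,e=r.grab_frame('wrist')
np.savez('1.npz',p=p,d=d,q=q,e=e)
c=r.camera_model('side');print(proj(c,[.5275,.0083,.055]),proj(c,s['tcp_pos']-np.array([0,0,.025])),r.tip_extent)
a=cv2.resize(p[100:300,200:440,::-1],(480,400),interpolation=cv2.INTER_CUBIC)
b=cv2.resize(q[:,:,::-1],(320,240))
o=np.zeros((400,800,3),np.uint8);o[:,:480]=a;o[:240,480:]=b;cv2.imwrite('pics/s1.png',o)
w=r.camera_model('wrist');print(w)
E
```

```text
2.5 [0.52875029 0.11467221 0.26284283] [[-6.14256254e-04  9.99999642e-01  5.82603387e-04]
 [ 9.46384730e-04  5.83184559e-04 -9.99999382e-01]
 [-9.99999364e-01 -6.13704507e-04 -9.46742616e-04]] 0.000986180237075689 [ 0.4836815  -0.10252526 -0.82226038]
(np.float64(315.6650091952328), np.float64(247.94158781746358)) (np.float64(267.58258609426287), np.float64(213.0838232904268)) 0.025
{'fx': 371.64829954431775, 'fy': 371.64829954431775, 'cx': 326.46763719694934, 'cy': 239.40242629484115, 'R': array([[ 9.99996047e-01, -1.30850402e-03, -2.48884474e-03],
       [-4.60626251e-04, -9.49400006e-01,  3.14069126e-01],
       [-2.77386993e-03, -3.14066738e-01, -9.49396856e-01]]), 't': array([-0.52613555,  0.06246876,  0.42692997])}
```

View pics/s1.png

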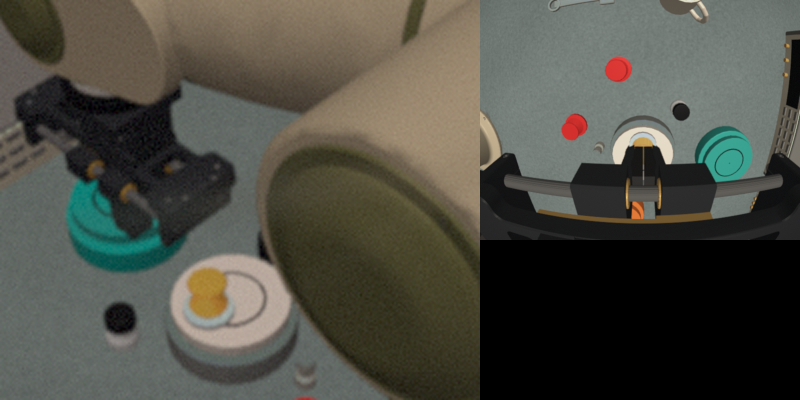

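The side view shows the antenna upright on the platter at crop (208,300), with the closed fingers behind it at (165,235). The wrist view shows the finger faces square to the push. I lower the fingertips beside the platter.

Request:
servo_tool:
  series:
    - [0,4,0,0,0,0,0]
    - [0,4,0,0,0,0,0]
    - [0,4,0,0,0,0,0]
    - [0,3.5,0,0,0,0,0]
    - [0,1.7,0,0,0,0,0]
    - [0,0.5,0,0,0,0,0]
    - [0,0,0,0,0,0,0]
    - [0,0,0,0,0,0,0]

```text
t: 3.4
tcp_pos: [0.5283, 0.1101, 0.088]
orientation: [[0.002, 1.0, -0.001], [-0.0, -0.001, -1.0], [-1.0, 0.002, 0.0]]
ft_force: [-0.5, -1.3, -0.0]
width: 0.008
```

```bash
python3 - <<'E'
from h import *
s=r.sense();print(s['t'],s['tcp_pos'],s['ft_force'])
o=np.zeros((400,800,3),np.uint8)
t,d=r.grab_frame('top');p,e=r.grab_frame('side')
o[:,:400]=cv2.resize(t[205:285,255:335,::-1],(400,400),interpolation=cv2.INTER_CUBIC)
o[:,400:]=cv2.resize(p[180:290,240:350,::-1],(400,400),interpolation=cv2.INTER_CUBIC)
cv2.imwrite('pics/s2.png',o)
E
```

```text
3.4 [0.52832774 0.11006001 0.08801908] [-0.51262489 -1.34081544 -0.01746247]
```

View pics/s2.png

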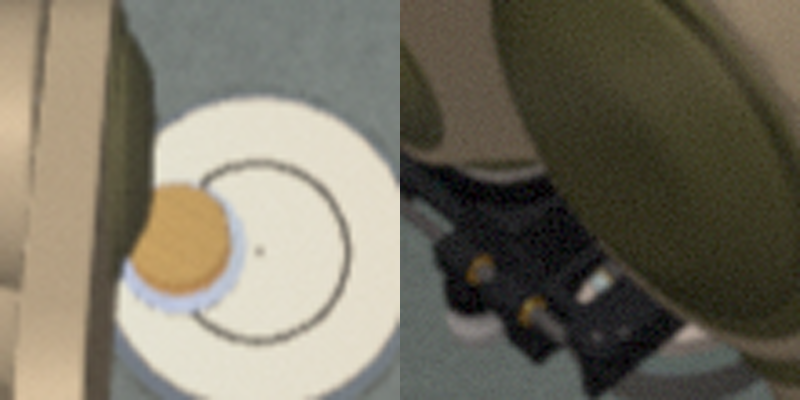

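The top view shows the antenna unmoved at (180,240) in the left half and the platter dot at (259,251). The tip is slightly high, so I go down 3 mm more and close in gently.

Request:
servo_tool:
  series:
    - [0,0.3,0,0,0,0,0]
    - [0,0,0,0.4,0,0,0]
    - [0,0,0,0.4,0,0,0]
    - [0,0,0,0.4,0,0,0]
    - [0,0,0,0.4,0,0,0]
    - [0,0,0,0.4,0,0,0]
    - [0,0,0,0,0,0,0]
    - [0,0,0,0,0,0,0]

```text
t: 4.3
tcp_pos: [0.5278, 0.0905, 0.0838]
orientation: [[0.0, 1.0, -0.0], [0.0, -0.0, -1.0], [-1.0, 0.0, -0.0]]
ft_force: [-0.0, -0.1, -0.1]
width: 0.004
```

```bash
python3 - <<'E'
from h import *
for i in range(3):
    s=r.sense();print(s['t'],s['tcp_pos'],s['ft_force'],s['width'])
    q,e=r.grab_frame('wrist')
cv2.imwrite('pics/s3.png',cv2.resize(q[200:440,220:460,::-1],(600,600),interpolation=cv2.INTER_CUBIC))
E
```

```text
4.3 [0.52781144 0.09049948 0.08375542] [-0.03050393 -0.142968   -0.13548006] 0.00390743009837243
4.35 [0.52777923 0.09064652 0.08372535] [-0.54106148 -0.09434356  0.002674  ] 0.0037755867797368402
4.4 [0.52774759 0.09070867 0.08372128] [ 0.4549104   1.04256383 -0.3976074 ] 0.003549201872058127
```

View pics/s3.png

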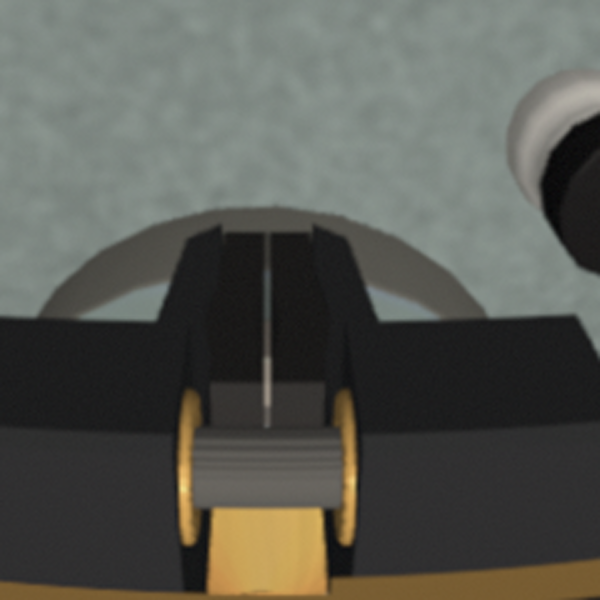

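The wrist view shows the fingertips at (268,232), level with the platter's edge and clear of it. I push slowly at 10 mm/s.

Request:
servo_tool:
  series:
    - [0,0,0,0.2,0,0,0]
    - [0,0,0,0.2,0,0,0]
    - [0,0,0,0.2,0,0,0]
    - [0,0,0,0.15,0,0,0]
    - [0,0,0,0.1,0,0,0]
    - [0,0,0,0.1,0,0,0]
    - [0,0,0,0.1,0,0,0]
    - [0,0,0,0.1,0,0,0]
    - [0,0,0,0.1,0,0,0]
    - [0,0,0,0.1,0,0,0]

```text
t: 5.45
tcp_pos: [0.5278, 0.077, 0.0837]
orientation: [[-0.0, 1.0, 0.0], [0.0, 0.0, -1.0], [-1.0, -0.0, -0.0]]
ft_force: [-0.1, -1.1, 0.8]
width: 0.009
```

Request:
servo_tool:
  series:
    - [0,0,0,0.1,0,0,0]
    - [0,0,0,0.1,0,0,0]
    - [0,0,0,0.1,0,0,0]
    - [0,0,0,0.1,0,0,0]
    - [0,0,0,0.1,0,0,0]
    - [0,0,0,0.1,0,0,0]
    - [0,0,0,0.1,0,0,0]
    - [0,0,0,0.1,0,0,0]
    - [0,0,0,0.1,0,0,0]
    - [0,0,0,0.1,0,0,0]

```text
t: 6.45
tcp_pos: [0.5278, 0.067, 0.0837]
orientation: [[0.0, 1.0, 0.0], [-0.0, 0.0, -1.0], [-1.0, 0.0, 0.0]]
ft_force: [-0.0, 1.9, -0.5]
width: 0.002
```

```bash
python3 - <<'E'
from h import *
s=r.sense();print(s['t'],s['tcp_pos'],s['ft_force'])
o=np.zeros((400,800,3),np.uint8)
t,d=r.grab_frame('top');q,e=r.grab_frame('wrist')
o[:,:400]=cv2.resize(t[205:285,265:345,::-1],(400,400),interpolation=cv2.INTER_CUBIC)
o[:,400:]=cv2.resize(q[200:400,220:420,::-1],(400,400),interpolation=cv2.INTER_CUBIC)
cv2.imwrite('pics/s4.png',o)
E
```

```text
6.45 [0.52779704 0.06701284 0.08372028] [-0.02223265  1.93677158 -0.49567131]
```

View pics/s4.png

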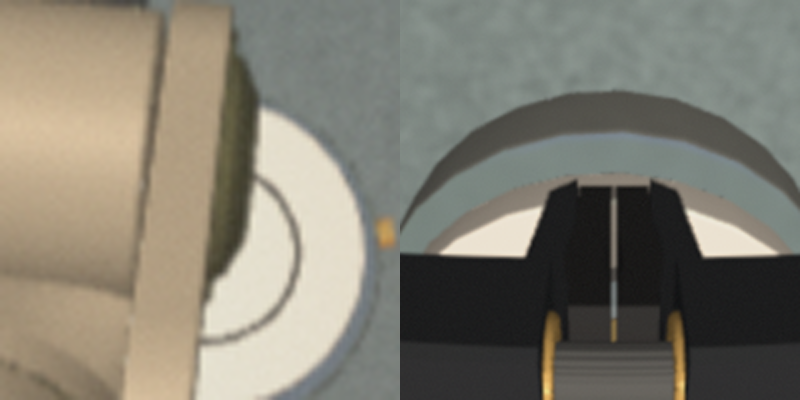

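The hand hides the antenna in both views, but the +1.9 N along y points to contact. I continue to about y = 0.050.

Request:
servo_tool:
  series:
    - [0,0,0,0.1,0,0,0]
    - [0,0,0,0.1,0,0,0]
    - [0,0,0,0.1,0,0,0]
    - [0,0,0,0.1,0,0,0]
    - [0,0,0,0.1,0,0,0]
    - [0,0,0,0.1,0,0,0]
    - [0,0,0,0.1,0,0,0]
    - [0,0,0,0.1,0,0,0]
    - [0,0,0,0.1,0,0,0]
    - [0,0,0,0.1,0,0,0]

```text
t: 7.55
tcp_pos: [0.5278, 0.057, 0.0837]
orientation: [[0.0, 1.0, -0.0], [0.0, -0.0, -1.0], [-1.0, 0.0, -0.0]]
ft_force: [0.3, 1.1, -0.4]
width: 0.002
```

Request:
servo_tool:
  series:
    - [0,0,0,0.1,0,0,0]
    - [0,0,0,0.1,0,0,0]
    - [0,0,0,0.1,0,0,0]
    - [0,0,0,0.1,0,0,0]
    - [0,0,0,0.1,0,0,0]
    - [0,0,0,0.1,0,0,0]
    - [0,0,0,0.1,0,0,0]
    - [0,0,0,0,0,0,0]
    - [0,0,0,0,0,0,0]

```text
t: 8.45
tcp_pos: [0.5278, 0.05, 0.0837]
orientation: [[-0.0, 1.0, -0.0], [-0.0, -0.0, -1.0], [-1.0, -0.0, 0.0]]
ft_force: [1.1, 0.1, -0.1]
width: 0.005
```

Request:
servo_tool:
  series:
    - [0,0,0,-0.2,0,0,0]
    - [0,0,0,-0.8,0,0,0]
    - [0,0,0,-2,0,0,0]
    - [0,0,0,-2,0,0,0]
    - [0,0,0,-2,0,0,0]
    - [0,0,0,0,0,0,0]

```text
t: 9.05
tcp_pos: [0.5275, 0.1222, 0.0837]
orientation: [[0.0, 1.0, 0.003], [0.0, 0.003, -1.0], [-1.0, 0.0, -0.0]]
ft_force: [-0.5, 0.3, 0.5]
width: 0.005
```

```bash
python3 - <<'E'
from h import *
s=r.sense();print(s['t'],s['tcp_pos'],s['ft_force'])
t,d=r.grab_frame('top')
cv2.imwrite('pics/s5.png',cv2.resize(t[215:295,265:345,::-1],(560,560),interpolation=cv2.INTER_CUBIC))
E
```

```text
9.05 [0.5274975  0.12224305 0.08369964] [-0.49702565  0.26193568  0.49762324]
```

View pics/s5.png

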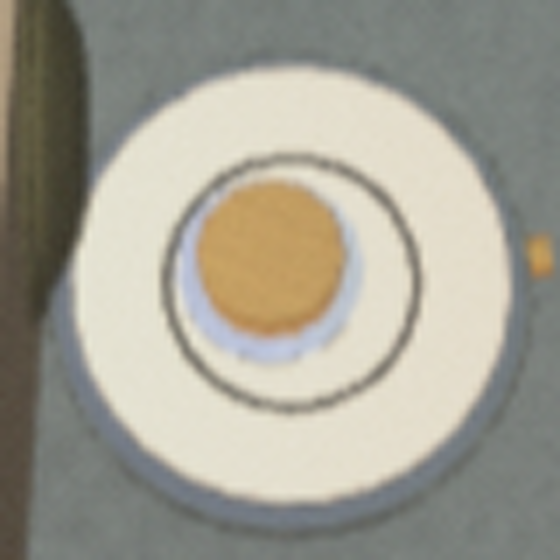

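The antenna is upright, with its top at (271,258) and its foot spanning x from 180 to 360 down to row 363. The ring's centre is at (291,282). It is a few mm short, so I compute the rest.

```bash
python3 - <<'E'
from h import *
c=r.camera_model('top');g=lambda x,y:((x+.5)/7-.5+265,(y+.5)/7-.5+215)
for n,x,y,z in[('ring',291,282,.055),('anttop',271,258,.107),('belt L',180,272,.066),('belt R',360,272,.066),('belt bot',270,363,.066)]:print(n,ray(c,*g(x,y),z)[:2])
E
```

```text
ring [0.52764457 0.00891954]
anttop [0.52809875 0.01447972]
belt L [0.52906037 0.03982722]
belt R [ 0.52926925 -0.01022148]
belt bot [0.50378748 0.01469511]
```

Request:
servo_tool:
  series:
    - [0,0,0,2,0,0,0]
    - [0,0,0,2,0,0,0]
    - [0,0,0,1.5,0,0,0]
    - [0,0,0,0.8,0,0,0]
    - [0,0,0,0,0,0,0]
    - [0,0,0,0,0,0,0]
    - [0,0,0,0.2,0,0,0]
    - [0,0,0,0.1,0,0,0]
    - [0,0,0,0.1,0,0,0]
    - [0,0,0,0.1,0,0,0]

```text
t: 10.1
tcp_pos: [0.5278, 0.0522, 0.0837]
orientation: [[-0.0, 1.0, 0.0], [-0.0, 0.0, -1.0], [-1.0, -0.0, 0.0]]
ft_force: [-0.2, -0.1, 0.9]
width: 0.006
```

Request:
servo_tool:
  series:
    - [0,0,0,0.1,0,0,0]
    - [0,0,0,0.1,0,0,0]
    - [0,0,0,0.1,0,0,0]
    - [0,0,0,0.1,0,0,0]
    - [0,0,0,0.1,0,0,0]
    - [0,0,0,0.1,0,0,0]
    - [0,0,0,0.1,0,0,0]
    - [0,0,0,0,0,0,0]
    - [0,0,0,0,0,0,0]

```text
t: 11.0
tcp_pos: [0.5278, 0.045, 0.0837]
orientation: [[0.0, 1.0, -0.0], [-0.0, -0.0, -1.0], [-1.0, 0.0, 0.0]]
ft_force: [-0.1, 0.5, -0.4]
width: 0.002
```

One more millimetre, then I withdraw the hand, raise it and look.

Request:
servo_tool:
  series:
    - [0,0,0,0.1,0,0,0]
    - [0,0,0,0,0,0,0]
    - [0,0,0,0,0,0,0]
    - [0,0,0,-0.2,0,0,0]
    - [0,0,0,-0.8,0,0,0]
    - [0,0,0,-2,0,0,0]
    - [0,0,0,-2,0,0,0]
    - [0,0,0,-2,0,0,0]
    - [0,0,0,-2,0,0,0]
    - [0,0,0,0,0,0,0]

```text
t: 12.0
tcp_pos: [0.5274, 0.1363, 0.0837]
orientation: [[0.0, 1.0, 0.003], [0.0, 0.003, -1.0], [-1.0, 0.0, -0.0]]
ft_force: [0.5, -0.3, -0.5]
width: 0.006
```

Request:
servo_tool:
  series:
    - [0,-3,0,0,0,0,0]
    - [0,-3,0,0,0,0,0]
    - [0,-2,0,0,0,0,0]
    - [0,0,0,0,0,0,0]
    - [0,0,0,0,0,0,0]

```text
t: 12.5
tcp_pos: [0.5276, 0.1338, 0.1631]
orientation: [[-0.001, 1.0, -0.0], [-0.0, -0.0, -1.0], [-1.0, -0.001, 0.0]]
ft_force: [0.3, 0.4, -0.1]
width: 0.005
```

```bash
python3 - <<'E'
from h import *
s=r.sense();print(s['t'],s['tcp_pos'],s['ft_force'])
t,d=r.grab_frame('top')
cv2.imwrite('pics/s6.png',cv2.resize(t[215:295,265:345,::-1],(560,560),interpolation=cv2.INTER_CUBIC))
E
```

```text
12.5 [0.52755233 0.13377501 0.16309415] [ 0.33913961  0.39464593 -0.05331265]
```

View pics/s6.png

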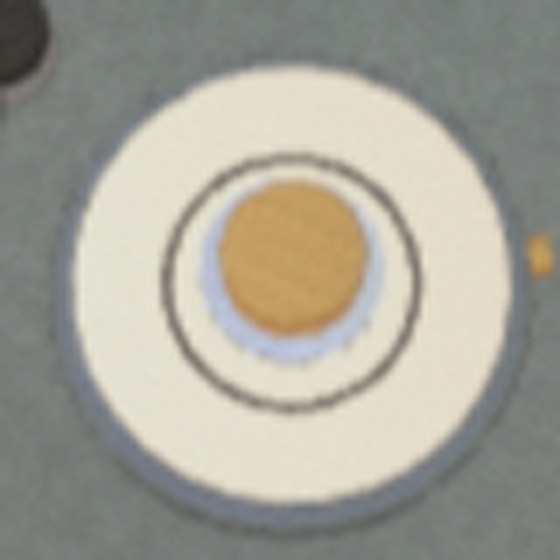

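The foot spans x from 202 to 383 (middle 292, ring centre 291) and reaches down to row 365. The antenna stands upright inside the ring, about 1–2 mm off centre by the earlier calibration, and the hand is clear. I hand the job in.

```bash
python3 -c "
from plant import r
print(r.hand_in())"
```

```text
the job is handed in; nothing more can be done
None
```

I slid the brass antenna about 30 mm toward world -y with two slow pushes of the closed fingertips at the foot's belt, at about 10 mm/s. I then drew the hand back, raised it and handed the job in at about 12.5 s.

- **Position:** The last top view shows the antenna upright with its foot inside the printed circle. I put its axis at most about 2 mm from the platter centre; that last figure comes from pixel positions and an earlier calibration, not a new calculation.
- **Force:** The largest push reading was about 2 N, against noise of roughly 1 N. I only read it between moves, so brief peaks were not seen.
- **Other objects:** I did not re-measure them. The fingertips stayed above the height of the neighbouring items throughout.
- **Disagreement:** My first estimate of the platter centre from the side camera was about 17 mm off the top view because I misread the pixel. The calibrated projection then agreed with the picture to 2–3 pixels.

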